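Release and push out a filter slide with a pin tool

ROBOT

A 6-joint arm with a two-finger parallel gripper is mounted at the origin on a cart in front of the work surface, level with it; the furniture and walls round the work are solid. World frame = base frame: x ahead of the robot, y to its left, z up, the work surface at z = 0. Lengths are in m, angles in rad, forces in N, time in s.
With the tool pointing down it reaches from about 0.35 to 0.975 m from the base axis. Payload 4.9 kg.
Tool frame: the origin (TCP) lies midway between the tips of the shut fingers; the grasp point (between the pads) lies 19 mm behind it; z points along the fingers, y is the line along which they close (so a half turn about z gives the same grasp; the last joint's range is limited). The gripper opens to 85 mm and grips with 20 to 120 N. Pads are 22 mm wide; open, the fingers measure 114 mm over their backs; the gripper's body (76 mm by 85 mm) begins 54 mm behind the grasp point. The pads swing forward as they close: fully open they stand 13 mm farther back than shut.
Start: joints at [1.067, 0.053, 1.613, -0, 1.476, -0.119], TCP at [0.235, 0.579, 0.231] pointing down, gripper open.
Joint ranges: [-3.01, 3.01], [-1.01, 2.22], [0.06, 2.58], [-1.02, 4.17], [0.09, 2.62], [-3.14, 3.14]. Speed limits (rad/s): [2.57, 2.57, 3.14, 3.14, 3.14, 3.14].

INTERFACE

Orientations are given as a unit quaternion [x, y, z, w].
In Python, from cell import manip gives the robot as it stands.
- The arm moves only by the tool move_arm, never from a script. Its argument "targets" is a list of rows, each an object with "xyz": the shift along the tool's x, y, z in cm, a list of three; "yaw": the turn about the tool's z in rad; "jaw": the opening, from 0 (shut) to 1 (fully open). A call has 1 to 8 rows; each row shifts and turns the commanded pose from where the row before left it, along the tool's axes as they then stand; what a row does not reach is not made up. A row lasts 1/12 s, in which the tool goes at most 41.7 mm and 7.16 degrees, less where a joint would pass 70% of its speed; a pose out of reach is approached as far as the arm can. A call is refused whole if a number of a shift passes 4.17 or a number of a turn 0.125, either way. A call with a gripper value outside its range is refused whole. The fingers move at their own pace and stop on an object; "squeeze" is the grip in N (left out, the last holds). Time passes only in rows, so rows that do not move let the fingers close. It gives the time, the measured TCP pose, the force, the opening and the grip force at its end, in the units of the state.
- manip.observe(): the state, without advancing time (a new reading comes with each control period).
- manip.capture(name): name is "scene" or "top" or "wrist"; returns (picture, depth): 400x640x3 uint8, red, green, blue; 400x640 float32, m along the optical axis (not along the pixel's ray), 0 where there is no reading.
- manip.camera_info(name): a dict with "intrinsics" (3x3 intrinsics, pixels), "k1" (the pictures are not rectified: a ray, as slopes to the right and down, at radius r is drawn at 1 + k1 r^2 times it, then the intrinsics apply), "R" (3x3) and "t" (3): a world point X has camera coordinates R X + t; the wrist camera has in their place "hand_eye" (4x4, takes a point from camera to tool coordinates, whose origin is the TCP and whose axes are the flange's). Camera axes: x right, y down, z forward; pixel columns grow to the right and rows downward; lengths in m; the calibration is good to about 2 mm. A picture is of the moment at which its call begins: read the wrist's pose just before it. camera_info takes no time and is no camera call.
- manip.hand_in(): hands the job in; it is judged then, once.
The state is a dict: "time": time; "qpos": joint angles; "joint_velocities": joint speeds; "effort": joint torques, N m; "ee_pos": TCP position; "tcp_rot": TCP orientation; "force": force on the tool from outside, world axes, zero at the start; "ft_torque": the same for the moment, N m; "gripper_width": finger opening in m; "grasp_force": force on a finger pad.
Only numpy, scipy, OpenCV 4.12 (cv2) and the standard library are available. Lean on these libraries where they do the work, as an engineer would, in place of code of your own. Each camera call takes 0.05 s, during which the arm holds its last target. There are 200 camera calls.

TASK

Take the pin tool from its stand, press down the recessed release button of the filter slide with the pin and, keeping it pressed all the way, push the slide out of the grey filter block towards the open front until it catches at its outermost stop. Touch the block only with the pin and go gently, always below 12 N. Then stand the pin tool back in its stand, and leave the other things on the bench alone.

Things in the scene. Friction and masses are not known exactly. Their poses are not given: they have to be found in the camera images.
- housing: Grey filter block, fixed, 146 x 70 mm; origin at the centre of its underside, z up. -x is its front, where the aluminium slide (49 mm wide, top 54 mm above the bench) comes out; lips beside the slide 59 mm high. A bridge, 71 mm high with a round port to 77 mm, covers x = -70 to -16 mm; behind it the slide is open from above.
- well (a point): Middle of the mouth of the button well in the slide's top (54 mm high; x = +40 mm in the block's frame at home); moves with the slide. Square hole 14 x 14 mm along the block's axes, upright walls. The flat button fills its bottom, at rest 4 to 19 mm below the mouth (differs, not measured: find by feel). A pin moved against the well's -x wall carries the slide.
- slide (a joint): Slide travel out (m) along the block's -x: 0 home, 0.046 end stop; about 3 N friction when free. The catch locks it at home (2 mm play) and, if let up, in notches at 10 to 14 and 22 to 26 mm. The outermost stop is 34 to 46 mm, where the released catch bars the way back.
- catch (a joint): How far the release button is pressed down (m): 0 up, 0.006 bottomed. Spring: 3 N at the start, 5.8 N at 4 mm, 7.2 N at 6 mm, then hard. The slide is free only while it is pressed more than 4 mm; in the notches and at the outermost stop it springs fully up when let go.
- pin_grip (a point): Middle of the square aluminium handle (16 x 16 x 50 mm, sides along its x and y) of the pin tool, standing upright in its stand. Below the handle a collar 24 mm in diameter, 4 mm thick, then a round steel pin 6 mm in diameter, 58 mm long, its flat tip 87 mm below this point. 60 g.
- pin_tip (a point): Centre of the flat end of the pin, 87 mm below the middle of the handle; 12 mm above the bench when the tool is fully in the stand.
- stand_hole (a point): Centre of the mouth of the square hole (13 x 13 mm, 62 mm deep, upright) in the fixed stand, a grey block 50 x 50 mm, 70 mm high on a 66 mm foot. The collar of the pin tool rests on the stand's top.
- petri_dish: Bystander: petri dish, 67 mm across, 15 mm high; origin at the centre of its underside.
- sample_jar: Bystander: sample jar with a white lid, 57 mm across, 67 mm high; origin at the centre of its underside.
- beaker: Bystander: small empty beaker, 54 mm across, 65 mm high; origin at the centre of its underside.
- stopwatch: Bystander: stopwatch, 73 x 58 x 14 mm; origin at the centre of its underside.
- old_viscometer: Beige instrument, fixed, about 20 cm high, 25 cm wide, with a taller rod and arm, at the back of the bench between the stand and the filter block; it reaches forward to about x = 0.57. Pass in front of it or high above. Origin under its middle.
There are look-alikes about, which are no part of the job. Of the things that look like the part that bears pin_grip, the larger one is meant.

How it is judged:
By the outcome, as a careful person would: the job done as asked, in the order asked, and still so for the second after the job is handed in, with the robot touching nothing.
It also fails if it takes over 54 s, if anything falls off the work surface, if the arm or the gripper's body presses on something with over 40 N, if the wrist force passes 120 N, or if a joint passes its speed limit or range.

## Working session

There is one attempt and no reset: what is moved stays moved. The work goes in short steps, Python scripts to look and compute and a tool call to move; the robot and the scene stay as the last step left them, time stands still between calls to the robot, and variables do not carry over. Pictures are saved under pics/ and viewed, at most 13 in all, crops included, and the job is handed in when it is done.

Besides the shell and the picture viewer there is one more tool, called after "Emit:" by a JSON object that holds its "name" and its "arguments", one argument or row to a line. move_arm: Moves the arm, as the interface text tells. Its arguments: {"type":"object","properties":{"targets":{"type":"array"},"squeeze":{"type":"number"}},"required":["targets"]}

```bash
mkdir -p pics; ls
python3 - <<'E'
from cell import manip
import cv2,numpy as np
s=manip.observe();print(s)
for n in("scene","top"):
    c=manip.camera_info(n);print(n,c)
    im,d=manip.capture(n);cv2.imwrite(f"pics/{n}0.png",im[:,:,::-1]);np.savez(f"{n}0.npz",im=im,d=d)
print(manip.camera_info("wrist"))
E
```

```text
pics
{'time': 0.0, 'qpos': array([ 1.06701209e+00,  5.33559379e-02,  1.61429574e+00,  1.35784164e-05,
        1.47596579e+00, -1.18990751e-01]), 'joint_velocities': array([-0.00078168, -0.00043373, -0.00053202,  0.0007598 ,  0.00180781,
        0.00098437]), 'effort': array([ 1.16829406e-04, -3.93687022e+01, -3.70172346e+01, -1.48331828e-04,
        7.25083562e-03,  2.38424337e-05]), 'ee_pos': array([0.23429712, 0.57875982, 0.23006253]), 'tcp_rot': array([ 1.91212501e-01,  9.81548142e-01, -9.61650613e-04, -3.16614459e-04]), 'force': array([0.46511687, 0.69262463, 0.25916291]), 'ft_torque': array([-0.01679613, -0.01197773, -0.02982235]), 'grasp_force': 0.0, 'gripper_width': 0.08540641866258308}
scene {'intrinsics': array([[410.07375757,   0.        , 322.57004977],
       [  0.        , 410.07375757, 198.39916249],
       [  0.        ,   0.        ,   1.        ]]), 'k1': 0.03049691402383248, 'R': array([[ 0.74866136, -0.66294624,  0.00290701],
       [-0.30139835, -0.34426645, -0.8891792 ],
       [ 0.5904788 ,  0.66481794, -0.45754989]]), 't': array([-0.3957806 ,  0.25906875,  0.87
[... 263 characters left out ...]

       [-0.99111647,  0.01979584, -0.1315153 ],
       [ 0.13146561, -0.00379655, -0.99131346]]), 't': array([0.0598541 , 0.55854693, 1.3368474 ])}
{'intrinsics': array([[333.92608506,   0.        , 317.76862592],
       [  0.        , 333.92608506, 199.3562209 ],
       [  0.        ,   0.        ,   1.        ]]), 'k1': -0.05993696377504865, 'hand_eye': array([[-6.47713205e-04, -9.65083492e-01, -2.61941661e-01,
         6.50043753e-02],
       [ 9.99999385e-01, -8.60935543e-04,  6.99246823e-04,
         1.06477369e-03],
       [-9.00346452e-04, -2.61941047e-01,  9.65083456e-01,
        -1.43592600e-01],
       [ 0.00000000e+00,  0.00000000e+00,  0.00000000e+00,
         1.00000000e+00]])}
```

View pics/scene0.png

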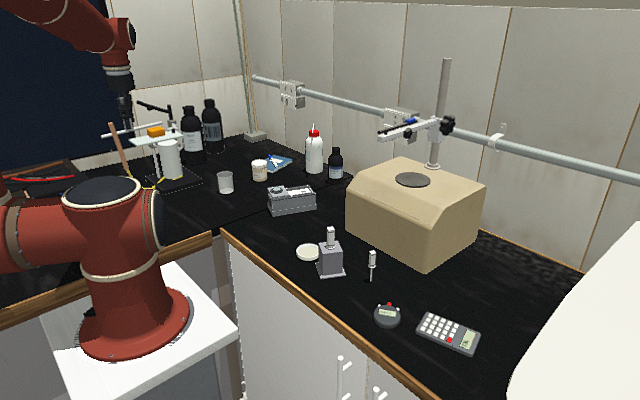

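View pics/top0.png

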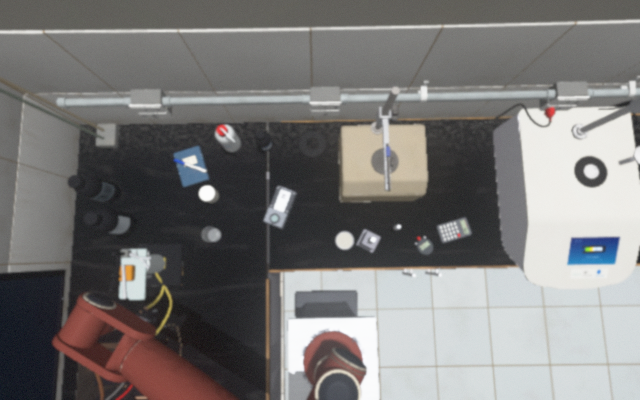

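The scene view shows the stand with the larger tool at (330,255), a smaller look-alike tool at (372,265) and the filter block at (292,200). In the top view the stand is at (369,240) and the block at (280,206), with its port at the lower (robot-side) end.

```bash
cat > h.py <<'E'
import numpy as np,cv2
from scipy.spatial.transform import Rotation as Ro
from cell import manip
def cam(n,s=None):
    c=manip.camera_info(n)
    if n=="wrist":
        T=np.eye(4);T[:3,:3]=Ro.from_quat(s["tcp_rot"]).as_matrix();T[:3,3]=s["ee_pos"]
        T=T@c["hand_eye"];R=T[:3,:3];o=T[:3,3]
    else: R=c["R"].T;o=-R@c["t"]
    return c["intrinsics"],c["k1"],R,o
def ray(C,uv):
    K,k1,R,o=C
    m=(np.array(uv,float)-[K[0,2],K[1,2]])/[K[0,0],K[1,1]]
    x=m.copy()
    for _ in range(20): x=m/(1+k1*(x@x))
    return o,R@np.r_[x,1]
def plane(C,uv,z):
    o,d=ray(C,uv);return o+d*(z-o[2])/d[2]
def proj(C,X):
    K,k1,R,o=C;p=R.T@(np.asarray(X)-o);x=p[:2]/p[2];x=x*(1+k1*(x@x));return K[:2,:2]@x+K[:2,2]
def tri(C1,u1,C2,u2):
    o1,d1=ray(C1,u1);o2,d2=ray(C2,u2);d1=d1/np.linalg.norm(d1);d2=d2/np.linalg.norm(d2)
    s=np.linalg.lstsq(np.c_[d1,-d2],o2-o1,rcond=None)[0]
    a=o1+d1*s[0];b=o2+d2*s[1];return (a+b)/2,np.linalg.norm(a-b)
def intool(s,X):  # world point in tool axes, cm
    return Ro.from_quat(s["tcp_rot"]).inv().apply(np.asarray(X)-s["ee_pos"])*100
E
python3 - <<'E'
from h import *
S=cam("scene");T=cam("top")
for n,a,b in(("handle",(330,232),(371,237)),("small",(372,254),(397,226)),("blockmid",(292,196),(280,206)),("port",(278,188),(277,218))):
    print(n,tri(S,a,T,b),plane(T,b,.07))
print(Ro.from_quat(manip.observe()["tcp_rot"]).as_matrix())
d=np.load("top0.npz");im=d["im"][180:260,240:420,::-1];im=cv2.resize(im,None,fx=4.4,fy=4.4,interpolation=2)
cv2.imwrite("pics/c1.png",im)
E
```

```text
handle (array([ 0.43310323, -0.13686367,  0.10603426]), np.float64(0.002972054606429145)) [ 0.43580681 -0.14314948  0.07      ]
small (array([ 0.4732817 , -0.23651104,  0.07498695]), np.float64(0.0018610488809753525)) [ 0.47294332 -0.23695195  0.07      ]
blockmid (array([0.55710785, 0.18040681, 0.04122349]), np.float64(0.0011552574117766185)) [0.55286819 0.17804756 0.07      ]
port (array([0.50938337, 0.18739153, 0.08220394]), np.float64(0.0014854335262201445)) [0.509969   0.18904712 0.07      ]
[[-9.26885049e-01  3.75344298e-01 -8.73851512e-04]
 [ 3.75345255e-01  9.26883702e-01 -1.59431788e-03]
 [ 2.11540599e-04 -1.80574543e-03 -9.99998347e-01]]
```

View pics/c1.png

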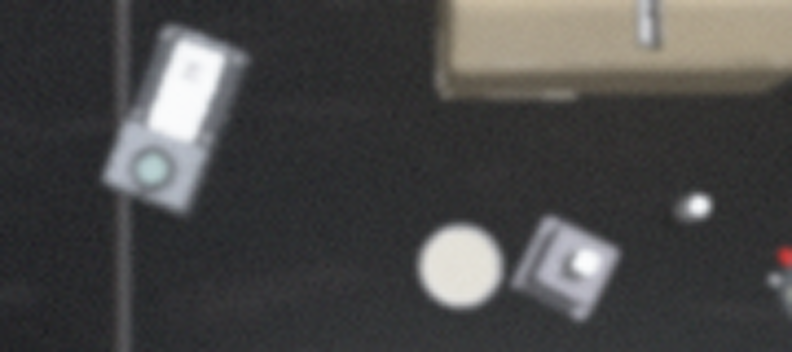

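The block runs from its front at (150,190) with the port to its back at (205,45) in the crop, with the well at (192,70). The stand (570,265) is rotated about 27° and the tool is already roughly aligned with both. The next move goes over the block for a close look.

Emit:
{"name": "move_arm", "arguments": {
  "targets": [
    {"xyz": [-3, -1.8, 0], "jaw": 1},
    {"xyz": [-3, -1.8, 0]},
    {"xyz": [-3, -1.8, 0]},
    {"xyz": [-3, -1.8, 0]},
    {"xyz": [-3, -1.8, 0]},
    {"xyz": [-3, -1.8, 0]},
    {"xyz": [-3, -1.8, 0]}
  ]
}}

```text
$.targets[0]: bad value
```

Emit:
{"name": "move_arm", "arguments": {
  "targets": [
    {"xyz": [-3, -1.8, 0]},
    {"xyz": [-3, -1.8, 0]},
    {"xyz": [-3, -1.8, 0]},
    {"xyz": [-3, -1.8, 0]},
    {"xyz": [-3, -1.8, 0]},
    {"xyz": [-3, -1.8, 0]},
    {"xyz": [-3, -1.8, 0]},
    {"xyz": [0, 0, 0]}
  ]
}}

```text
$.targets[0]: bad value
```

```bash
cat > shot.py <<'E'
import sys
from h import *
s=manip.observe();im,d=manip.capture("wrist")
n=sys.argv[1];cv2.imwrite(f"pics/{n}.png",im[:,:,::-1]);np.savez(f"{n}.npz",im=im,d=d,ee_pos=s["ee_pos"],tcp_rot=s["tcp_rot"])
print(s["time"],s["ee_pos"],Ro.from_quat(s["tcp_rot"]).as_euler("ZYX"),np.abs(s["joint_velocities"]).max(),s["force"])
E
python3 shot.py w1
```

```text
0.1 [0.2343329  0.57881894 0.23019753] [ 2.75682341e+00 -2.11540600e-04 -3.13978691e+00] 0.0034069917752442233 [-0.88342999 -0.13889926 -0.00256004]
```

View pics/w1.png

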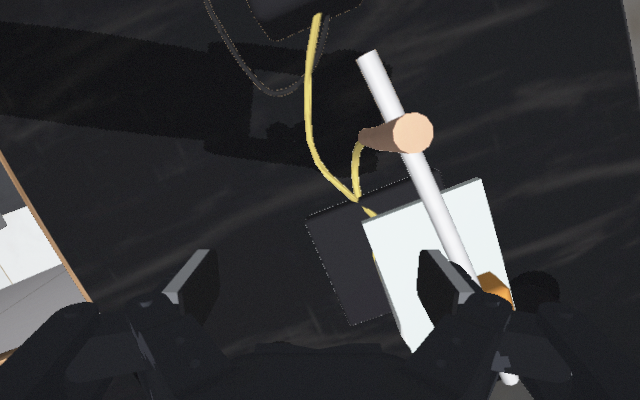

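The moves were refused (all fields needed). The wrist view shows the start-side apparatus (plate, rod at (415,160), wooden stick at (412,132)), so I check its height before passing.

Run:
```python
from h import *
w=np.load("w1.npz");C=cam("wrist",w)
for uv in((368,58),(412,132),(440,210),(430,250),(380,120),(450,240)):
    o,d=ray(C,uv);z=w["d"][uv[1],uv[0]];print(uv,o+d*z)
```

```text
(368, 58) [0.16246326 0.63299666 0.21786989]
(412, 132) [0.19476408 0.63309115 0.25110128]
(440, 210) [0.2409365  0.64185474 0.21885777]
(430, 250) [0.24288769 0.62592408 0.24902201]
(380, 120) [2.10531568e-01 6.62938568e-01 5.20992988e-04]
(450, 240) [0.25778256 0.64199836 0.21937238]
```

The nearby parts are at y ≥ 0.63, and the move goes away from them.

Emit:
{"name": "move_arm", "arguments": {
  "targets": [
    {"xyz": [0, -1.5, -1], "yaw": 0, "jaw": 1},
    {"xyz": [-3, -1.8, 0], "yaw": 0, "jaw": 1},
    {"xyz": [-3, -1.8, 0], "yaw": 0, "jaw": 1},
    {"xyz": [-3, -1.8, 0], "yaw": 0, "jaw": 1},
    {"xyz": [-3, -1.8, 0], "yaw": 0, "jaw": 1},
    {"xyz": [-3, -1.8, 0], "yaw": 0, "jaw": 1},
    {"xyz": [-3, -1.8, 0], "yaw": 0, "jaw": 1},
    {"xyz": [-3, -1.8, 0], "yaw": 0, "jaw": 1}
  ]
}}

```text
time: 0.82
ee_pos: [0.3768, 0.3682, 0.241]
tcp_rot: [0.191, 0.982, -0.0, -0.0]
force: [0.4, 0.0, -0.1]
gripper_width: 0.0851
grasp_force: 0.0
```

Emit:
{"name": "move_arm", "arguments": {
  "targets": [
    {"xyz": [-3, -1.8, 0], "yaw": 0, "jaw": 1},
    {"xyz": [-3, -1.8, 0], "yaw": 0, "jaw": 1},
    {"xyz": [-3, -1.8, 0], "yaw": 0, "jaw": 1},
    {"xyz": [-3, -1.8, 0], "yaw": 0, "jaw": 1},
    {"xyz": [-3, -1.8, 0], "yaw": 0, "jaw": 1},
    {"xyz": [-3, -1.8, 0], "yaw": 0, "jaw": 1},
    {"xyz": [0, 0, 0], "yaw": 0, "jaw": 1},
    {"xyz": [0, 0, 0], "yaw": 0, "jaw": 1}
  ]
}}

```text
time: 1.48
ee_pos: [0.5031, 0.2008, 0.2408]
tcp_rot: [0.193, 0.981, -0.0, -0.001]
force: [0.7, -0.7, -0.0]
gripper_width: 0.0852
grasp_force: 0.0
```

```bash
python3 shot.py w2
```

```text
1.4833 [0.50308987 0.20078016 0.24082091] [ 2.75350436e+00 -1.07268857e-03 -3.14121205e+00] 0.04578103662699159 [ 0.67824111 -0.67026434 -0.03733091]
```

View pics/w2.png

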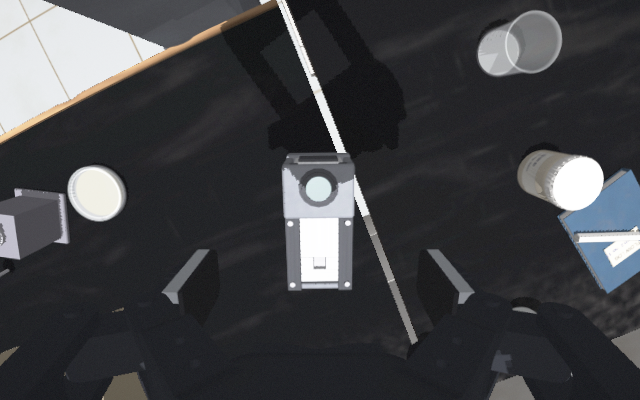

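The wrist view shows the block with its port at (318,188), its white slide from (318,220) to (318,288) and the well at about (319,262). The petri dish is at (97,193) and the stand at the left edge (30,225).

Run:
```python
from h import *
w=np.load("w2.npz");C=cam("wrist",w);g=cv2.cvtColor(w["im"],cv2.COLOR_RGB2GRAY)
print(g[250:280,306:336:1])
m=(g>215).astype(np.uint8);m[:, :280]=0;m[:,360:]=0;m[:215]=0;m[292:]=0
def quad(z,uvs): return np.array([plane(C,u,z) for u in uvs])
cs,_=cv2.findContours(m,cv2.RETR_EXTERNAL,cv2.CHAIN_APPROX_NONE);c=max(cs,key=cv2.contourArea)
r=cv2.minAreaRect(c);b=cv2.boxPoints(r);print(r,b);print(quad(.054,b))
# side edges of white slide: per-row left/right
L=[];Rr=[]
for v in range(225,285):
    x=np.where(m[v])[0]; L.append((x.min(),v));Rr.append((x.max()+1,v))
for E in(L,Rr):
    P=quad(.054,E);p=np.polyfit(P[:,0],P[:,1],1);print("edge yaw",np.arctan(p[0]),P[0],P[-1])
o,d=ray(C,(305,262));print("slide depth pt",o+d*w["d"][262,305]);o,d=ray(C,(319,264));print("btn depth",o+d*w["d"][264,319])
np.set_printoptions(precision=3,suppress=True);print(w["d"][255:275,314:327])
print("port",plane(C,(318.5,188),.077))
```

```text
[[254 254 254 254 254 254 254 254 254 254 254 254 254 254 254 254 254 254
  254 254 254 254 255 254 254 254 254 255 255 254]
 [254 254 254 254 254 254 254 254 254 254 254 254 254 254 254 254 254 254
  254 254 254 254 254 254 254 254 254 255 255 254]
 [254 254 254 254 254 254 254 254 254 254 254 254 254 254 254 254 254 254
  254 254 254 254 255 254 254 254 254 255 254 254]
 [254 254 254 254 254 254 254 254 254 254 254 254 254 254 254 254 254 254
  254 254 254 254 254 254 254 254 254 255 255 254]
 [254 254 254 254 254 254 254 254 254 254 254 254 254 254 254 254 254 254
  254 254 254 254 254 254 254 254 254 255 255 254]
 [254 254 254 254 254 254 254 254 254 254 254 254 254 254 254 254 254 254
  254 254 254 254 254 254 254 254 254 254 254 254]
 [254 254 254 254 254 254 253 253 253 254 254 254 254 254 254 254 254 254
  254 253 254 254 254 254 253 253 253 254 254 254]
 [249 250 248 245 248 248 242 211 243 248 248 248 248 247 247 248 248 248
  248 207 248 252 251 252 252 252 252 252 252 252]
 [254 254 254 254 254 254 252 208 242 249 249 249 249 248 249 248 248 248
  248 198 252 254 254 255 
[... 4160 characters left out ...]
7
  0.361]
 [0.367 0.367 0.366 0.367 0.367 0.366 0.367 0.367 0.366 0.367 0.367 0.366
  0.36 ]
 [0.365 0.364 0.364 0.365 0.364 0.365 0.364 0.364 0.365 0.365 0.364 0.367
  0.36 ]
 [0.362 0.362 0.362 0.362 0.362 0.363 0.363 0.362 0.363 0.362 0.362 0.362
  0.361]
 [0.362 0.36  0.362 0.362 0.361 0.363 0.363 0.362 0.362 0.361 0.362 0.362
  0.361]
 [0.363 0.362 0.362 0.364 0.362 0.363 0.361 0.361 0.363 0.363 0.363 0.363
  0.362]
 [0.363 0.362 0.362 0.363 0.363 0.362 0.364 0.363 0.362 0.362 0.362 0.361
  0.363]
 [0.363 0.363 0.364 0.363 0.363 0.362 0.363 0.363 0.364 0.363 0.363 0.362
  0.361]
 [0.362 0.363 0.362 0.362 0.362 0.363 0.363 0.364 0.363 0.363 0.363 0.363
  0.364]]
port [0.51  0.2   0.077]
```

Emit:
{"name": "move_arm", "arguments": {
  "targets": [
    {"xyz": [0.5, -4, 0], "yaw": 0, "jaw": 1},
    {"xyz": [0.5, -4, 0], "yaw": 0, "jaw": 1},
    {"xyz": [0.5, -4, 0], "yaw": 0, "jaw": 1},
    {"xyz": [0.5, -4, 0], "yaw": 0, "jaw": 1},
    {"xyz": [0.5, -4, 0], "yaw": 0, "jaw": 1},
    {"xyz": [0.5, -4, 0], "yaw": 0, "jaw": 1},
    {"xyz": [0, -3, 0], "yaw": 0, "jaw": 1},
    {"xyz": [0, 0, 0], "yaw": 0, "jaw": 1}
  ]
}}

```text
time: 2.2
ee_pos: [0.3718, -0.0392, 0.2413]
tcp_rot: [0.193, 0.981, -0.001, 0.001]
force: [0.2, 0.1, -0.6]
gripper_width: 0.085
grasp_force: 0.0
```

```bash
python3 shot.py w3
```

```text
2.2 [ 0.37178818 -0.03923949  0.24125517] [ 2.75248441e+00  1.42509355e-03 -3.14009591e+00] 0.09124508419346564 [ 0.15950812  0.07937549 -0.57876955]
```

View pics/w3.png

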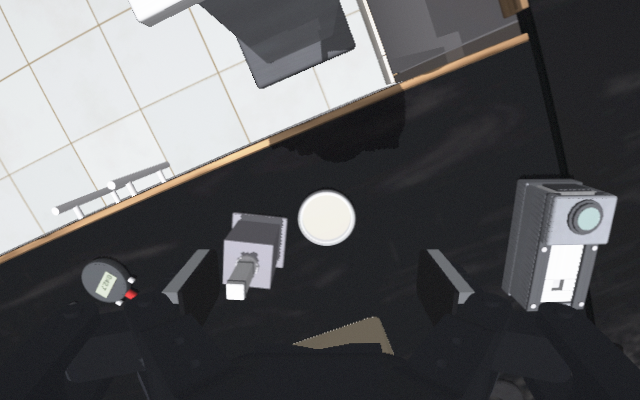

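The stand is at (255,250) with the handle's white top at (235,292). The petri dish is at (327,217) and the block's well at (557,285). I work out both well and handle positions.

Run:
```python
from h import *
np.set_printoptions(precision=4,suppress=True)
a=np.load("w2.npz");w=np.load("w3.npz");A=cam("wrist",a);C=cam("wrist",w);g=cv2.cvtColor(w["im"],cv2.COLOR_RGB2GRAY)
W=plane(A,(319.5,263.2),.054);print("well w2",W, "corners len",np.linalg.norm(plane(A,(313.5,263),.054)-plane(A,(325.5,263),.054)),np.linalg.norm(plane(A,(319,257),.054)-plane(A,(319,268.8),.054)))
sub=g[276:294,548:568];print(sub)
m=((g>225)&(np.arange(640)[None]>215)&(np.arange(640)[None]<255)&(np.arange(400)[:,None]>275)&(np.arange(400)[:,None]<310)).astype(np.uint8)
cs,_=cv2.findContours(m,cv2.RETR_EXTERNAL,cv2.CHAIN_APPROX_NONE);c=max(cs,key=cv2.contourArea);r=cv2.minAreaRect(c);print(r)
q=np.array([plane(C,p,.124) for p in cv2.boxPoints(r)]);print(q,q.mean(0));e=np.diff(q,axis=0);print(np.linalg.norm(e,axis=1),np.arctan2(e[:,1],e[:,0]))
u,v=map(int,r[0]);o,d=ray(C,(u,v));dd=np.median(w["d"][v-3:v+4,u-3:u+4]);print("depth top",o+d*dd)
```

```text
well w2 [0.5932 0.1672 0.054 ] corners len 0.013000712022903446 0.014022651670961601
[[253 253 253 253 253 253 253 253 253 253 253 254 253 253 253 253 253 253
  253 254]
 [253 253 253 253 253 253 253 253 253 253 253 253 253 254 253 253 253 253
  253 253]
 [252 253 253 253 253 252 253 253 253 253 253 253 252 251 251 250 251 251
  250 250]
 [248 246 246 246 247 247 248 248 248 248 248 246 226 203 200 203 230 248
  248 249]
 [253 254 253 253 252 248 244 244 244 243 244 236 177 120 123 148 228 253
  254 254]
 [254 254 253 253 252 248 244 244 243 244 243 227 154 123 121 167 241 253
  254 254]
 [254 253 253 253 251 245 243 243 243 243 242 217 141 125 122 178 247 253
  254 253]
 [254 253 253 253 251 245 244 244 245 245 242 200 122 121 129 203 251 254
  254 253]
 [254 253 253 253 250 247 246 246 246 246 241 188 120 120 131 223 252 254
  254 253]
 [254 253 253 252 249 246 246 246 246 246 237 173 122 119 150 237 253 254
  254 253]
 [253 253 253 252 249 247 247 247 247 247 230 156 126 124 164 241 253 254
  254 253]
 [253 253 253 248 233 225 221 219 218 210 179 134 126 126 199 250 253 254
  253 253]
 [253 253 252 224 148 128 127 129 131 129 127 124 124 132 214 252 253 254
  253 253]
 [253 253 250 203 132 127 125 127 127 126 126 126 126 135 227 253 253 254
  253 253]
 [252 252 247 211 175 198 207 195 207 218 220 222 208 208 236 248 245 248
  248 247]
 [251 252 251 247 246 249 250 250 251 251 252 252 252 252 252 253 253 253
  253 253]
 [253 253 253 253 253 253 253 253 253 253 253 253 253 252 253 253 252 252
  252 252]
 [252 252 252 252 252 252 252 252 252 251 251 251 251 251 251 251 251 251
  251 251]]
((234.5, 291.5), (15.0, 17.0), 90.0)
[[ 0.4184 -0.1443  0.124 ]
 [ 0.4239 -0.1303  0.124 ]
 [ 0.4374 -0.1369  0.124 ]
 [ 0.4318 -0.1511  0.124 ]] [ 0.4279 -0.1407  0.124 ]
[0.015  0.015  0.0153] [ 1.1901 -0.4559 -1.9497]
depth top [ 0.4267 -0.1402  0.1252]
```

Emit:
{"name": "move_arm", "arguments": {
  "targets": [
    {"xyz": [-2.3, -1.8, 1], "yaw": 0, "jaw": 1},
    {"xyz": [-2.3, -1.8, 1], "yaw": 0, "jaw": 1},
    {"xyz": [-2.3, -1.8, 1], "yaw": 0, "jaw": 1},
    {"xyz": [-2.2, -1.8, 2], "yaw": 0, "jaw": 1},
    {"xyz": [0, 0, 1], "yaw": 0, "jaw": 1},
    {"xyz": [0, 0, 0], "yaw": 0, "jaw": 1},
    {"xyz": [0, 0, 0], "yaw": 0, "jaw": 1}
  ]
}}

```text
time: 2.83
ee_pos: [0.4306, -0.1359, 0.1804]
tcp_rot: [0.19, 0.982, 0.001, -0.001]
force: [-0.4, 0.2, 0.1]
gripper_width: 0.0852
grasp_force: 0.0
```

```bash
python3 shot.py w4;python3 - <<'E'
from h import *
np.set_printoptions(precision=4,suppress=True)
a=np.load("w2.npz");b=np.load("w3.npz");w=np.load("w4.npz");print("well tri",tri(cam("wrist",a),(319.5,263.2),cam("wrist",b),(557.2,284.8)))
C=cam("wrist",w);g=cv2.cvtColor(w["im"],cv2.COLOR_RGB2GRAY)
print("expect",proj(C,(.4279,-.1407,.124)))
m=(g>225).astype(np.uint8);n,l,st,ce=cv2.connectedComponentsWithStats(m)
for i in range(1,n):
    if 100<st[i,4]<3000 : print(st[i],ce[i])
np.save("g4.npy",g)
E
```

```text
2.8333 [ 0.43063001 -0.13587758  0.18040363] [ 2.75909182e+00 -2.69363540e-03  3.14066117e+00] 0.03730171153144441 [-0.41480698  0.23284373  0.11850185]
well tri (array([0.5928, 0.1674, 0.0554]), np.float64(0.00029654075389754257))
expect [307.034  214.9308]
[  0   0  26  49 801] [ 8.824  23.7179]
[  13    0   71   32 1162] [41.5146 10.2324]
[ 214    0   47   42 1274] [237.4615  17.3226]
[334   0  61  41 497] [373.5131  17.9256]
[ 233   31   99   48 1452] [261.759   53.8891]
[  73   85   86   58 2390] [115.1084 115.8117]
[   7  122   75   60 2147] [ 43.2636 152.5496]
[  0 157  20  37 432] [  6.4468 176.2384]
[103 219  25  33 291] [114.3024 237.0447]
```

View pics/w4.png

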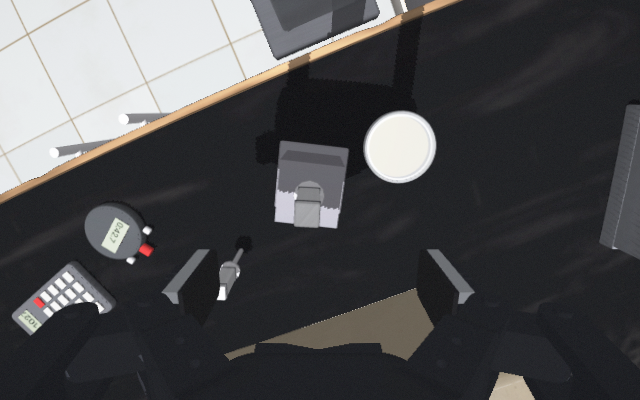

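The handle's shaded top is at (307,214) in the stand, right where expected. The small look-alike is at (228,280), clear of the fingers, and the petri dish is at (400,147).

Run:
```python
from h import *
np.set_printoptions(precision=4,suppress=True,linewidth=250)
w=np.load("w4.npz");C=cam("wrist",w);g=np.load("g4.npy");d=w["d"]
print(g[198:232:2,288:328:1])
m=((d<.2)&(d>.1)).astype(np.uint8);m[:190]=0;m[235:]=0;m[:,:280]=0;m[:,330:]=0
print(np.median(d[207:222,298:316]))
# top face by height
yy,xx=np.mgrid[190:235,280:335];P=np.array([[ (lambda o,r:o+r*d[v,u])(*ray(C,(u,v))) for u in range(280,335)] for v in range(190,235)])
t=(P[...,2]>.119).astype(np.uint8);c=max(cv2.findContours(t,0,1)[0],key=cv2.contourArea);r=cv2.minAreaRect(c);print(r,np.median(P[...,2][t>0]))
q=np.array([plane(C,p+[280,190],.124) for p in cv2.boxPoints(r)]);e=np.diff(q,axis=0);print(q.mean(0),np.linalg.norm(e,axis=1),np.arctan2(e[:,1],e[:,0]),intool(w,q.mean(0)))
b=np.load("w3.npz");print("h tri",tri(cam("wrist",b),(234.5,291.5),C,np.array(r[0])+[280,190]))
```

```text
[[210 210 209 209 211 210 234 247 187 129 129 131 132 132 132 131 132 133 132 133 131 132 131 132 133 132 131 130 132 134 131 129 137 142 141 128 110 106 104 104]
 [210 208 209 208 207 210 168  94  71  75  77  77  79  80  79  77  80  86  87  85  92  95 102 102 103 107 109 111 114 118 120 119 131 142 138 114 104 105 105 104]
 [207 209 208 210 209 209 160 124 129 134 138 134 136 134 135 133 134 133 135 132 132 132 132 133 130 126 125 127 125 123 114  92  85 131 122 108 106 105 105 106]
 [208 207 208 209 207 207 151 148 162 163 163 162 164 164 164 164 164 164 163 160 162 161 158 160 157 155 155 155 157 157 152 136 112 114 106 105 105 105 106 105]
 [207 208 208 209 207 208 158 151 162 164 166 168 168 167 170 171 169 166 167 167 166 167 165 165 165 164 166 169 171 171 163 152 119 143 183 204 141 111 118 109]
 [208 207 207 208 207 210 169 155 164 166 168 168 167 169 168 167 165 166 166 166 165 166 163 164 165 169 170 170 169 168 160 148 164 198 208 207 209 208 209 152]
 [208 207 209 206 208 209 161 152 166 168 166 168 168 168 166 168 166 166 166 166 165 163 164 167 169 169 170 166 168 167 
[... 1282 characters left out ...]
6 156 156 160 159 152 113 112 145 164 178 184 190 194 195 197]
 [ 35  36  36  36  36  38  37  34  33  36  37  36  34  33  36  35  36  36  35  37  37  37  39  39  41  39  43  44  46  41  40  37  38  38  36  37  38  38  37  36]
 [ 36  36  35  34  38  39  35  36  35  34  36  37  36  36  38  36  34  37  35  37  38  41  41  41  39  41  40  38  38  39  41  39  39  40  40  37  39  38  36  38]]
0.2086421
((26.216922760009766, 23.09538459777832), (26.51466941833496, 26.79201889038086), 3.1798300743103027) 0.12480636784237345
[ 0.4267 -0.1408  0.124 ] [0.0176 0.0165 0.0176] [ 2.6859  1.1297 -0.4348] [ 0.169  -0.6051  5.6403]
h tri (array([ 0.4268, -0.1403,  0.125 ]), np.float64(0.0011358986623379972))
```

Emit:
{"name": "move_arm", "arguments": {
  "targets": [
    {"xyz": [0.2, -0.6, 0], "yaw": 0.06, "jaw": 1},
    {"xyz": [0, 0, 2.4], "yaw": 0, "jaw": 1},
    {"xyz": [0, 0, 2.4], "yaw": 0, "jaw": 0.6},
    {"xyz": [0, 0, 2.4], "yaw": 0, "jaw": 0.5},
    {"xyz": [0, 0, 2.4], "yaw": 0, "jaw": 0.4},
    {"xyz": [0, 0, 0], "yaw": 0, "jaw": 0.4},
    {"xyz": [0, 0, 0], "yaw": 0, "jaw": 0.4}
  ],
  "squeeze": 60
}}

```text
time: 3.47
ee_pos: [0.4265, -0.1414, 0.0856]
tcp_rot: [0.22, 0.976, 0.0, -0.0]
force: [1.0, 0.8, 0.7]
gripper_width: 0.0342
grasp_force: 0.0
```

Run:
```python
from h import *
s=manip.observe();print(s["ee_pos"],intool(s,(.4267,-.1406,.083)),s["force"],s["gripper_width"])
```

```text
[ 0.42645167 -0.14141616  0.08557743] [0.01234882 0.08432035 0.25777284] [1.03599973 0.77321972 0.65132701] 0.03424465861641127
```

Emit:
{"name": "move_arm", "arguments": {
  "targets": [
    {"xyz": [0, 0.1, 0.2], "yaw": 0, "jaw": 0.25},
    {"xyz": [0, 0, 0], "yaw": 0, "jaw": 0.1},
    {"xyz": [0, 0, 0], "yaw": 0, "jaw": 0},
    {"xyz": [0, 0, 0], "yaw": 0, "jaw": 0},
    {"xyz": [0, 0, 0], "yaw": 0, "jaw": 0},
    {"xyz": [0, 0, 0], "yaw": 0, "jaw": 0}
  ],
  "squeeze": 100
}}

```text
time: 3.97
ee_pos: [0.4288, -0.1421, 0.0858]
tcp_rot: [0.221, 0.975, -0.0, 0.002]
force: [-0.3, 2.7, 6.4]
gripper_width: 0.0148
grasp_force: 97.7
```

Emit:
{"name": "move_arm", "arguments": {
  "targets": [
    {"xyz": [0, 0, -0.5], "yaw": 0, "jaw": 0},
    {"xyz": [0, 0, -1], "yaw": 0, "jaw": 0},
    {"xyz": [0, 0, -1.5], "yaw": 0, "jaw": 0},
    {"xyz": [0, 0, -2], "yaw": 0, "jaw": 0},
    {"xyz": [0, 0, -2], "yaw": 0, "jaw": 0},
    {"xyz": [0, 0, -2], "yaw": 0, "jaw": 0},
    {"xyz": [0, 0, -1], "yaw": 0, "jaw": 0},
    {"xyz": [0, 0, 0], "yaw": 0, "jaw": 0}
  ]
}}

```text
time: 4.63
ee_pos: [0.4286, -0.1426, 0.1868]
tcp_rot: [0.221, 0.975, -0.001, 0.003]
force: [0.3, 0.6, -0.0]
gripper_width: 0.0148
grasp_force: 97.3
```

```bash
python3 shot.py w5
python3 - <<'E'
from h import *
s=manip.observe();print(s["gripper_width"],s["grasp_force"],s["force"],s["ft_torque"])
S=cam("scene")
im,d=manip.capture("scene");x=s["ee_pos"]-[0,0,.074];u=proj(S,x).astype(int);print(u,proj(S,s["ee_pos"]))
a=im[u[1]-70:u[1]+40,u[0]-60:u[0]+60,::-1];a=cv2.resize(a,None,fx=3,fy=3)
b=cv2.imread("pics/w5.png")[150:400,120:520];b=cv2.resize(b,(528,330))
np.savez("s5.npz",im=im,d=d)
cv2.imwrite("pics/c5.png",np.hstack([a[:330],b])[:, :800])
E
```

```text
4.6333 [ 0.42861462 -0.1425981   0.18683748] [ 2.69668759  0.00612991 -3.14118637] 0.050204565401288787 [ 0.28615505  0.57558596 -0.04306521]
0.014537706449459656 97.31946587562561 [ 0.46639388  0.06318058 -1.02470826] [ 0.04776446 -0.0345216   0.05531692]
[330 231] [330.83135617 204.77759041]
```

View pics/c5.png

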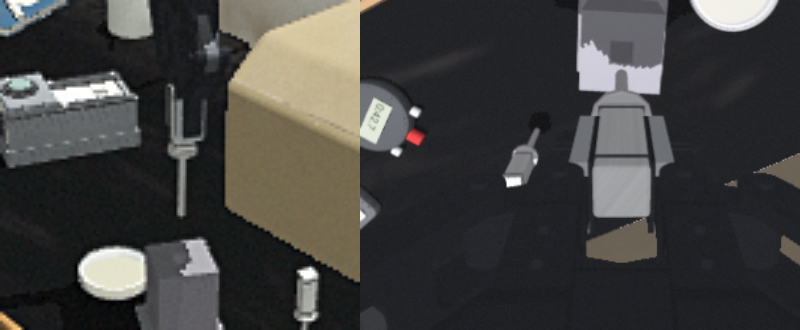

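The left crop shows the larger tool lifted clear, upright in the fingers. The right crop shows the pin tip at crop (622,70) and the empty stand hole at (622,52).

Run:
```python
from h import *
np.set_printoptions(precision=4,suppress=True,linewidth=250)
w=np.load("w5.npz");C=cam("wrist",w);g=cv2.cvtColor(w["im"],cv2.COLOR_RGB2GRAY)
print(g[176:222:1,300:340:1])
R=Ro.from_quat(w["tcp_rot"]).as_matrix()
for x in(0,.003):print(proj(C,w["ee_pos"]+R@[x,0,.074]))
d=w["d"];print(d[200:216:3,312:326:2])
```

```text
[[104 105 104 ... 106 103 106]
 [106 104 105 ... 107 105 105]
 [104 105 106 ... 105 105 103]
 ...
 [ 71  85 102 ... 204 205 204]
 [ 39  35  36 ... 184 183 185]
 [ 38  35  33 ...  73  74  87]]
[315.8744 207.9091]
[315.8649 203.6659]
[[0.2687 0.2677 0.2686 0.2696 0.2692 0.2688 0.2697]
 [0.2695 0.2693 0.2221 0.223  0.2695 0.2683 0.2705]
 [0.2687 0.2184 0.2159 0.2152 0.217  0.2696 0.2694]
 [0.2714 0.2127 0.2091 0.2088 0.2104 0.2712 0.2707]
 [0.2706 0.2068 0.203  0.2024 0.2047 0.212  0.2725]
 [0.2715 0.1991 0.1983 0.1968 0.1979 0.205  0.2727]]
```

Emit:
{"name": "move_arm", "arguments": {
  "targets": [
    {"xyz": [1.2, 3, 0], "yaw": 0, "jaw": 0},
    {"xyz": [1.2, 3, 0], "yaw": 0, "jaw": 0},
    {"xyz": [1.2, 3, 0], "yaw": 0, "jaw": 0},
    {"xyz": [1.2, 3, 0], "yaw": 0, "jaw": 0},
    {"xyz": [1.2, 3, 0], "yaw": 0, "jaw": 0},
    {"xyz": [1.2, 3, 0], "yaw": 0, "jaw": 0},
    {"xyz": [-1.5, 2.8, 0], "yaw": 0, "jaw": 0},
    {"xyz": [-1.5, 2.8, 0], "yaw": 0, "jaw": 0}
  ]
}}

```text
time: 5.4
ee_pos: [0.4895, 0.0913, 0.181]
tcp_rot: [0.22, 0.976, -0.0, -0.001]
force: [0.5, 0.1, 0.2]
gripper_width: 0.0148
grasp_force: 97.6
```

Emit:
{"name": "move_arm", "arguments": {
  "targets": [
    {"xyz": [-1.5, 2.8, 0], "yaw": 0, "jaw": 0},
    {"xyz": [-1.5, 2.8, 0], "yaw": 0, "jaw": 0},
    {"xyz": [-1.5, 2.8, 0], "yaw": 0, "jaw": 0},
    {"xyz": [-1.5, 2.8, 0], "yaw": 0, "jaw": 0},
    {"xyz": [0, 0, 0], "yaw": -0.065, "jaw": 0},
    {"xyz": [0, 0, 0], "yaw": 0, "jaw": 0},
    {"xyz": [0, 0, 0], "yaw": 0, "jaw": 0}
  ]
}}

```text
time: 5.98
ee_pos: [0.5919, 0.1645, 0.1809]
tcp_rot: [0.189, 0.982, -0.001, -0.002]
force: [0.2, 1.3, -0.6]
gripper_width: 0.0149
grasp_force: 97.7
```

```bash
python3 shot.py w6
python3 - <<'E'
from h import *
s=manip.observe();print("tip in tool cm goal:",intool(s,(.593,.1673,.0545)))
S=cam("scene");im,d=manip.capture("scene")
print(proj(S,(.593,.1673,.0545)),proj(S,(.593,.1673,.113)))
b=cv2.imread("pics/w6.png")[120:380,180:460];b=cv2.resize(b,None,fx=1.5,fy=1.5)
a=cv2.resize(im[140:230,250:350,::-1],(433,390),interpolation=2)[:, :380]
cv2.imwrite("pics/c6.png",np.hstack([a,b]))
E
```

```text
5.9833 [0.59194933 0.16453404 0.18090277] [ 2.76058989 -0.00342739 -3.13933467] 0.032627546601762654 [ 0.20287578  1.31942775 -0.56610715]
tip in tool cm goal: [-0.02066016  0.33755016 12.70473868]
[303.0668174  190.38414067] [302.71393113 173.66652411]
```

View pics/c6.png

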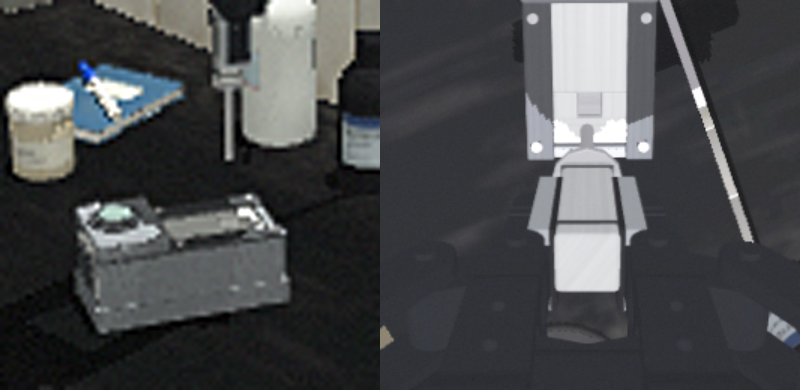

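The wrist crop shows the well at (588,103) directly beneath and ahead of the pin tip (588,124), with the block's edges parallel to the image columns, so the yaw is right.

Run:
```python
from h import *
np.set_printoptions(precision=4,suppress=True,linewidth=250,threshold=100000)
w=np.load("w6.npz");C=cam("wrist",w);g=cv2.cvtColor(w["im"],cv2.COLOR_RGB2GRAY)
print(proj(C,(.593,.1673,.0545)))
R=Ro.from_quat(w["tcp_rot"]).as_matrix()
print(proj(C,w["ee_pos"]+R@[.004,0,.074]),proj(C,w["ee_pos"]+R@[.004,0.001,.074]))
print(g[178:204,306:332])
print(g[208,308:330])
```

```text
[320.151  190.1878]
[315.9685 202.1279] [317.4462 202.1266]
[[228 228 226 224 224 224 224 226 226 227 228 227 228 228 227 229 228 226 227 228 226 225 225 226 227 229]
 [228 227 226 225 223 222 223 224 227 227 227 227 228 228 227 228 229 227 227 227 226 225 226 228 227 229]
 [225 225 224 223 220 222 222 223 225 224 225 225 226 225 226 226 226 227 225 226 225 223 225 226 226 227]
 [212 213 212 210 206 207 208 212 211 212 213 212 212 211 210 209 210 210 209 208 206 197 208 212 215 215]
 [228 226 226 227 226 191 194 206 204 204 204 203 205 202 202 204 204 203 202 203 202 170 211 227 230 229]
 [228 226 228 228 228 192 193 203 202 202 204 203 204 203 203 201 204 202 203 201 199 170 213 227 229 228]
 [228 226 226 227 227 192 194 202 202 201 199 199 200 200 199 198 198 199 200 202 198 168 212 226 228 229]
 [228 225 226 228 227 193 194 200 200 200 198 200 198 199 200 198 198 199 199 199 198 169 211 227 227 229]
 [229 226 226 227 227 195 194 198 198 200 200 200 200 199 198 199 197 198 196 196 196 169 212 226 227 229]
 [229 225 226 228 227 197 194 197 198 197 199 198 199 196 197 197 197 197 195
[... 1132 characters left out ...]
7 196 197 198 199 197 199 198 201 199 198 203 201 200 201 220 223 224 224]
 [222 221 222 221 222 222 221 222 221 222 222 222 221 221 222 223 222 223 221 223 222 222 222 222 222 223]
 [223 222 222 223 222 223 223 224 223 223 224 223 224 224 225 223 224 224 223 224 224 225 225 224 224 240]
 [223 224 224 223 223 224 223 224 224 224 223 222 222 223 224 224 223 224 223 223 223 223 224 224 223 255]
 [222 221 221 221 220 221 222 221 221 218 217 198 197 210 219 220 222 221 220 221 221 220 221 220 221 255]
 [218 219 219 219 220 219 219 218 215 184 163 161 163 164 181 207 217 219 219 219 220 217 219 219 241 253]]
[255 239 219 220 220 185 161 159 159 163 162 162 162 162 178 232 245 246 255 255 255 255]
```

Emit:
{"name": "move_arm", "arguments": {
  "targets": [
    {"xyz": [-0.1, 0.15, 1], "yaw": 0, "jaw": 0},
    {"xyz": [0, 0, 1.5], "yaw": 0, "jaw": 0},
    {"xyz": [0, 0, 1.2], "yaw": 0, "jaw": 0},
    {"xyz": [0, 0, 0.5], "yaw": 0, "jaw": 0},
    {"xyz": [0, 0, 0], "yaw": 0, "jaw": 0},
    {"xyz": [0, 0, 0], "yaw": 0, "jaw": 0}
  ]
}}

```text
time: 6.58
ee_pos: [0.5942, 0.1655, 0.1408]
tcp_rot: [0.189, 0.982, -0.0, -0.0]
force: [-0.7, 0.1, -0.6]
gripper_width: 0.0147
grasp_force: 97.7
```

Emit:
{"name": "move_arm", "arguments": {
  "targets": [
    {"xyz": [0, 0, 0.3], "yaw": 0, "jaw": 0},
    {"xyz": [0, 0, 0.3], "yaw": 0, "jaw": 0},
    {"xyz": [0, 0, 0], "yaw": 0, "jaw": 0}
  ]
}}

```text
time: 6.83
ee_pos: [0.5946, 0.1657, 0.1352]
tcp_rot: [0.189, 0.982, 0.0, 0.0]
force: [0.3, -0.8, -0.8]
gripper_width: 0.0155
grasp_force: 97.7
```

```bash
cat > st.py <<'E'
from h import *
np.set_printoptions(precision=4,suppress=True)
s=manip.observe();R=Ro.from_quat(s["tcp_rot"])
print(s["time"],"ee",s["ee_pos"],"F",s["force"],"Ftool",R.inv().apply(s["force"]),"tau",s["ft_torque"],"well-rel cm",intool(s,(.593,.1673,.0545)),"tip z~",s["ee_pos"][2]-.074)
E
python3 st.py
```

```text
6.8333 ee [0.5946 0.1657 0.1352] F [ 0.2654 -0.7759 -0.8092] Ftool [-0.5341 -0.6223  0.8092] tau [ 0.0162 -0.0018  0.0053] well-rel cm [0.2054 0.0891 8.0731] tip z~ 0.06123108596635064
```

Emit:
{"name": "move_arm", "arguments": {
  "targets": [
    {"xyz": [0.1, 0, 0.2], "yaw": 0, "jaw": 0},
    {"xyz": [0, 0, 0.2], "yaw": 0, "jaw": 0},
    {"xyz": [0, 0, 0], "yaw": 0, "jaw": 0}
  ]
}}

```text
time: 7.08
ee_pos: [0.5934, 0.1661, 0.1309]
tcp_rot: [0.189, 0.982, -0.0, -0.0]
force: [0.3, -0.8, -0.9]
gripper_width: 0.0144
grasp_force: 97.7
```

Emit:
{"name": "move_arm", "arguments": {
  "targets": [
    {"xyz": [0, 0, 0.15], "yaw": 0, "jaw": 0},
    {"xyz": [0, 0, 0.15], "yaw": 0, "jaw": 0},
    {"xyz": [0, 0, 0], "yaw": 0, "jaw": 0}
  ]
}}

```text
time: 7.33
ee_pos: [0.5935, 0.1661, 0.1279]
tcp_rot: [0.189, 0.982, -0.0, -0.0]
force: [0.6, 0.1, -1.2]
gripper_width: 0.0147
grasp_force: 97.7
```

```bash
python3 st.py
```

```text
7.3333 ee [0.5935 0.1661 0.1279] F [ 0.5826  0.131  -1.1925] Ftool [-0.493   0.3379  1.1922] tau [-0.0462  0.0348  0.002 ] well-rel cm [0.085  0.1002 7.3404] tip z~ 0.0539034798799566
```

Emit:
{"name": "move_arm", "arguments": {
  "targets": [
    {"xyz": [0, 0, 0.1], "yaw": 0, "jaw": 0},
    {"xyz": [0, 0, 0.1], "yaw": 0, "jaw": 0},
    {"xyz": [0, 0, 0], "yaw": 0, "jaw": 0}
  ]
}}

```text
time: 7.58
ee_pos: [0.5935, 0.166, 0.126]
tcp_rot: [0.189, 0.982, -0.0, -0.0]
force: [0.2, 0.8, -0.3]
gripper_width: 0.0151
grasp_force: 97.7
```

Emit:
{"name": "move_arm", "arguments": {
  "targets": [
    {"xyz": [0, 0, 0.1], "yaw": 0, "jaw": 0},
    {"xyz": [0, 0, 0.05], "yaw": 0, "jaw": 0},
    {"xyz": [0, 0, 0], "yaw": 0, "jaw": 0}
  ]
}}

```text
time: 7.83
ee_pos: [0.5936, 0.1661, 0.1247]
tcp_rot: [0.189, 0.982, -0.0, -0.0]
force: [0.2, -0.5, -0.5]
gripper_width: 0.015
grasp_force: 97.7
```

Emit:
{"name": "move_arm", "arguments": {
  "targets": [
    {"xyz": [0, 0, 0.1], "yaw": 0, "jaw": 0},
    {"xyz": [0, 0, 0.05], "yaw": 0, "jaw": 0},
    {"xyz": [0, 0, 0], "yaw": 0, "jaw": 0}
  ]
}}

```text
time: 8.08
ee_pos: [0.5935, 0.1661, 0.1231]
tcp_rot: [0.189, 0.982, -0.0, -0.0]
force: [-0.0, 0.2, -0.3]
gripper_width: 0.0149
grasp_force: 97.7
```

Emit:
{"name": "move_arm", "arguments": {
  "targets": [
    {"xyz": [0, 0, 0.1], "yaw": 0, "jaw": 0},
    {"xyz": [0, 0, 0.05], "yaw": 0, "jaw": 0},
    {"xyz": [0, 0, 0], "yaw": 0, "jaw": 0}
  ]
}}

```text
time: 8.33
ee_pos: [0.5939, 0.1661, 0.1222]
tcp_rot: [0.189, 0.982, 0.0, 0.0]
force: [-0.1, -0.0, 1.5]
gripper_width: 0.0148
grasp_force: 97.7
```

Emit:
{"name": "move_arm", "arguments": {
  "targets": [
    {"xyz": [0, 0, 0.1], "yaw": 0, "jaw": 0},
    {"xyz": [0, 0, 0.05], "yaw": 0, "jaw": 0},
    {"xyz": [0, 0, 0], "yaw": 0, "jaw": 0}
  ]
}}

```text
time: 8.58
ee_pos: [0.594, 0.1661, 0.1207]
tcp_rot: [0.189, 0.982, 0.0, 0.0]
force: [0.1, -0.6, 3.1]
gripper_width: 0.0146
grasp_force: 97.7
```

Emit:
{"name": "move_arm", "arguments": {
  "targets": [
    {"xyz": [0, 0, 0.1], "yaw": 0, "jaw": 0},
    {"xyz": [0, 0, 0.05], "yaw": 0, "jaw": 0},
    {"xyz": [0, 0, 0], "yaw": 0, "jaw": 0}
  ]
}}

```text
time: 8.83
ee_pos: [0.594, 0.1661, 0.1191]
tcp_rot: [0.189, 0.982, 0.0, 0.0]
force: [-0.1, -0.3, 3.7]
gripper_width: 0.0151
grasp_force: 97.7
```

Emit:
{"name": "move_arm", "arguments": {
  "targets": [
    {"xyz": [0, 0, 0.1], "yaw": 0, "jaw": 0},
    {"xyz": [0, 0, 0.1], "yaw": 0, "jaw": 0},
    {"xyz": [0, 0, 0], "yaw": 0, "jaw": 0}
  ]
}}

```text
time: 9.08
ee_pos: [0.594, 0.1661, 0.1171]
tcp_rot: [0.189, 0.982, 0.0, 0.0]
force: [0.6, -2.0, 6.2]
gripper_width: 0.0149
grasp_force: 97.9
```

Emit:
{"name": "move_arm", "arguments": {
  "targets": [
    {"xyz": [0, 0, 0.1], "yaw": 0, "jaw": 0},
    {"xyz": [0, 0, 0], "yaw": 0, "jaw": 0}
  ]
}}

```text
time: 9.25
ee_pos: [0.5941, 0.1661, 0.1162]
tcp_rot: [0.189, 0.982, 0.0, 0.001]
force: [-0.9, -0.0, 5.2]
gripper_width: 0.0149
grasp_force: 98.0
```

```bash
python3 st.py
```

```text
9.25 ee [0.5941 0.1661 0.1162] F [-0.9382 -0.0302  5.2245] Ftool [ 0.8552 -0.3737 -5.2255] tau [-0.1502  0.0266 -0.0364] well-rel cm [0.149  0.0719 6.1739] tip z~ 0.04224012024069915
```

Emit:
{"name": "move_arm", "arguments": {
  "targets": [
    {"xyz": [0, 0, 0.08], "yaw": 0, "jaw": 0},
    {"xyz": [0, 0, 0], "yaw": 0, "jaw": 0}
  ]
}}

```text
time: 9.42
ee_pos: [0.5942, 0.1661, 0.1158]
tcp_rot: [0.189, 0.982, 0.0, 0.001]
force: [-0.0, -1.0, 5.9]
gripper_width: 0.0148
grasp_force: 98.3
```

Emit:
{"name": "move_arm", "arguments": {
  "targets": [
    {"xyz": [0, 0, 0], "yaw": 0, "jaw": 0}
  ]
}}

```text
time: 9.5
ee_pos: [0.5942, 0.1661, 0.1158]
tcp_rot: [0.189, 0.982, 0.0, 0.001]
force: [-0.1, 0.2, 6.2]
gripper_width: 0.0147
grasp_force: 98.3
```

Emit:
{"name": "move_arm", "arguments": {
  "targets": [
    {"xyz": [0, 0, 0], "yaw": 0, "jaw": 0}
  ]
}}

```text
time: 9.58
ee_pos: [0.5942, 0.1661, 0.1158]
tcp_rot: [0.189, 0.982, 0.0, 0.001]
force: [-1.5, -0.3, 6.7]
gripper_width: 0.0148
grasp_force: 98.3
```

Emit:
{"name": "move_arm", "arguments": {
  "targets": [
    {"xyz": [0.15, 0, 0], "yaw": 0, "jaw": 0},
    {"xyz": [0.15, 0, 0], "yaw": 0, "jaw": 0},
    {"xyz": [0, 0, 0], "yaw": 0, "jaw": 0}
  ]
}}

```text
time: 9.83
ee_pos: [0.5924, 0.1668, 0.1164]
tcp_rot: [0.189, 0.982, -0.0, 0.002]
force: [1.9, -1.7, 5.2]
gripper_width: 0.0145
grasp_force: 98.3
```

Emit:
{"name": "move_arm", "arguments": {
  "targets": [
    {"xyz": [0.1, 0, 0], "yaw": 0, "jaw": 0},
    {"xyz": [0.1, 0, 0], "yaw": 0, "jaw": 0},
    {"xyz": [0, 0, 0], "yaw": 0, "jaw": 0}
  ]
}}

```text
time: 10.08
ee_pos: [0.5907, 0.1675, 0.1164]
tcp_rot: [0.189, 0.982, -0.0, 0.002]
force: [2.3, -2.7, 5.4]
gripper_width: 0.0149
grasp_force: 98.3
```

```bash
python3 st.py
```

```text
10.0833 ee [0.5907 0.1675 0.1164] F [ 2.3013 -2.6777  5.3801] Ftool [-3.155  -1.6292 -5.3668] tau [-0.4531 -0.5677 -0.0019] well-rel cm [-0.1922  0.0618  6.1914] tip z~ 0.04240420977015534
```

Emit:
{"name": "move_arm", "arguments": {
  "targets": [
    {"xyz": [0, 0, 0.07], "yaw": 0, "jaw": 0},
    {"xyz": [0.1, 0, 0], "yaw": 0, "jaw": 0},
    {"xyz": [0, 0, 0], "yaw": 0, "jaw": 0}
  ]
}}

```text
time: 10.33
ee_pos: [0.59, 0.1678, 0.116]
tcp_rot: [0.189, 0.982, 0.0, 0.003]
force: [2.3, -1.7, 6.1]
gripper_width: 0.0144
grasp_force: 98.3
```

Emit:
{"name": "move_arm", "arguments": {
  "targets": [
    {"xyz": [0.1, 0, 0], "yaw": 0, "jaw": 0},
    {"xyz": [0.05, 0, 0], "yaw": 0, "jaw": 0},
    {"xyz": [0, 0, 0], "yaw": 0, "jaw": 0}
  ]
}}

```text
time: 10.58
ee_pos: [0.5886, 0.1684, 0.116]
tcp_rot: [0.189, 0.982, 0.0, 0.003]
force: [2.3, -1.7, 6.2]
gripper_width: 0.0147
grasp_force: 98.3
```

```bash
python3 st.py
```

```text
10.5833 ee [0.5886 0.1684 0.116 ] F [ 2.3161 -1.7226  6.1804] Ftool [-2.8214 -0.7352 -6.1667] tau [-0.4704 -0.6096 -0.007 ] well-rel cm [-0.4155  0.0583  6.1525] tip z~ 0.04200178818725947
```

Emit:
{"name": "move_arm", "arguments": {
  "targets": [
    {"xyz": [0.15, 0, 0], "yaw": 0, "jaw": 0},
    {"xyz": [0.15, 0, 0], "yaw": 0, "jaw": 0},
    {"xyz": [0, 0, 0], "yaw": 0, "jaw": 0}
  ]
}}

```text
time: 10.83
ee_pos: [0.5857, 0.1695, 0.116]
tcp_rot: [0.189, 0.982, 0.0, 0.003]
force: [2.4, -3.1, 6.7]
gripper_width: 0.0148
grasp_force: 98.4
```

Emit:
{"name": "move_arm", "arguments": {
  "targets": [
    {"xyz": [0.15, 0, 0], "yaw": 0, "jaw": 0},
    {"xyz": [0.15, 0, 0], "yaw": 0, "jaw": 0},
    {"xyz": [0, 0, 0], "yaw": 0, "jaw": 0}
  ]
}}

```text
time: 11.08
ee_pos: [0.5829, 0.1706, 0.116]
tcp_rot: [0.189, 0.982, -0.0, 0.002]
force: [2.2, -2.5, 6.9]
gripper_width: 0.0144
grasp_force: 98.4
```

```bash
python3 st.py
```

```text
11.0833 ee [0.5829 0.1706 0.116 ] F [ 2.1871 -2.53    6.9484] Ftool [-3.0033 -1.5329 -6.9351] tau [-0.5788 -0.4936 -0.0022] well-rel cm [-1.0336  0.0603  6.1515] tip z~ 0.041963076562925486
```

Emit:
{"name": "move_arm", "arguments": {
  "targets": [
    {"xyz": [0.2, -0.05, 0], "yaw": 0, "jaw": 0},
    {"xyz": [0.2, 0, 0], "yaw": 0, "jaw": 0},
    {"xyz": [0.2, 0, 0], "yaw": 0, "jaw": 0},
    {"xyz": [0.2, 0, 0], "yaw": 0, "jaw": 0}
  ]
}}

```text
time: 11.42
ee_pos: [0.5755, 0.1733, 0.116]
tcp_rot: [0.189, 0.982, 0.0, 0.003]
force: [2.9, -2.1, 6.0]
gripper_width: 0.0148
grasp_force: 98.3
```

Emit:
{"name": "move_arm", "arguments": {
  "targets": [
    {"xyz": [0.2, 0, 0], "yaw": 0, "jaw": 0},
    {"xyz": [0.2, 0, 0], "yaw": 0, "jaw": 0},
    {"xyz": [0.2, 0, 0], "yaw": 0, "jaw": 0},
    {"xyz": [0, 0, 0], "yaw": 0, "jaw": 0}
  ]
}}

```text
time: 11.75
ee_pos: [0.5697, 0.1757, 0.1159]
tcp_rot: [0.189, 0.982, 0.0, 0.003]
force: [2.3, -0.7, 6.2]
gripper_width: 0.0151
grasp_force: 98.3
```

```bash
python3 st.py
```

```text
11.75 ee [0.5697 0.1757 0.1159] F [ 2.3127 -0.7229  6.1937] Ftool [-2.4459  0.195  -6.1816] tau [-0.3881 -0.5103 -0.0178] well-rel cm [-2.4476  0.0797  6.1564] tip z~ 0.04194355761744008
```

Emit:
{"name": "move_arm", "arguments": {
  "targets": [
    {"xyz": [0.2, 0, 0], "yaw": 0, "jaw": 0},
    {"xyz": [0.2, 0, 0], "yaw": 0, "jaw": 0},
    {"xyz": [0.2, 0, 0], "yaw": 0, "jaw": 0},
    {"xyz": [0.2, 0, 0], "yaw": 0, "jaw": 0}
  ]
}}

```text
time: 12.08
ee_pos: [0.5625, 0.1785, 0.116]
tcp_rot: [0.189, 0.982, 0.0, 0.003]
force: [2.2, -1.3, 7.4]
gripper_width: 0.0147
grasp_force: 98.4
```

Emit:
{"name": "move_arm", "arguments": {
  "targets": [
    {"xyz": [0.2, 0, 0], "yaw": 0, "jaw": 0},
    {"xyz": [0.2, 0, 0], "yaw": 0, "jaw": 0},
    {"xyz": [0.2, 0, 0], "yaw": 0, "jaw": 0},
    {"xyz": [0, 0, 0], "yaw": 0, "jaw": 0}
  ]
}}

```text
time: 12.42
ee_pos: [0.5567, 0.1808, 0.116]
tcp_rot: [0.189, 0.982, 0.0, 0.003]
force: [2.3, -1.4, 7.0]
gripper_width: 0.0145
grasp_force: 98.4
```

```bash
python3 st.py
```

```text
12.4167 ee [0.5567 0.1808 0.116 ] F [ 2.3202 -1.3721  6.953 ] Ftool [-2.697  -0.4045 -6.9407] tau [-0.3655 -0.5109  0.0094] well-rel cm [-3.8475  0.0812  6.1643] tip z~ 0.041955768218598644
```

Emit:
{"name": "move_arm", "arguments": {
  "targets": [
    {"xyz": [0.15, 0, 0], "yaw": 0, "jaw": 0},
    {"xyz": [0.15, 0, 0], "yaw": 0, "jaw": 0},
    {"xyz": [0.15, 0, 0], "yaw": 0, "jaw": 0},
    {"xyz": [0, 0, 0], "yaw": 0, "jaw": 0}
  ]
}}

```text
time: 12.75
ee_pos: [0.5525, 0.1824, 0.1159]
tcp_rot: [0.189, 0.982, 0.0, 0.002]
force: [2.0, -0.9, 7.6]
gripper_width: 0.0145
grasp_force: 98.4
```

Emit:
{"name": "move_arm", "arguments": {
  "targets": [
    {"xyz": [0.1, 0, 0], "yaw": 0, "jaw": 0},
    {"xyz": [0.1, 0, 0], "yaw": 0, "jaw": 0},
    {"xyz": [0, 0, 0], "yaw": 0, "jaw": 0}
  ]
}}

```text
time: 13.0
ee_pos: [0.5508, 0.1831, 0.116]
tcp_rot: [0.189, 0.982, 0.0, 0.003]
force: [2.3, -0.8, 6.9]
gripper_width: 0.0148
grasp_force: 98.4
```

Emit:
{"name": "move_arm", "arguments": {
  "targets": [
    {"xyz": [0, 0, -0.3], "yaw": 0, "jaw": 0},
    {"xyz": [0, 0, -0.4], "yaw": 0, "jaw": 0},
    {"xyz": [0, 0, -0.8], "yaw": 0, "jaw": 0},
    {"xyz": [0, 0, -1.5], "yaw": 0, "jaw": 0},
    {"xyz": [0, 0, -2], "yaw": 0, "jaw": 0},
    {"xyz": [0, 0, -2], "yaw": 0, "jaw": 0},
    {"xyz": [0, 0, 0], "yaw": 0, "jaw": 0},
    {"xyz": [0, 0, 0], "yaw": 0, "jaw": 0}
  ]
}}

```text
time: 13.67
ee_pos: [0.5488, 0.1836, 0.1845]
tcp_rot: [0.189, 0.982, 0.0, 0.0]
force: [-1.1, 0.4, -1.1]
gripper_width: 0.0148
grasp_force: 97.7
```

```bash
python3 shot.py w7; python3 st.py
python3 - <<'E'
from h import *
S=cam("scene");im,d=manip.capture("scene")
b=cv2.imread("pics/w7.png")[100:360,180:460];b=cv2.resize(b,None,fx=1.5,fy=1.5)
a=cv2.resize(im[140:230,250:350,::-1],(433,390),interpolation=2)[:, :380]
cv2.imwrite("pics/c7.png",np.hstack([a,b]))
E
```

```text
13.6667 [0.54880929 0.18362596 0.18452033] [2.76197487e+00 2.45623076e-04 3.14103402e+00] 0.04077966378325839 [-1.09185788  0.38632302 -1.14533612]
13.7167 ee [0.548  0.1834 0.183 ] F [ 0.4696  0.1798 -2.036 ] Ftool [-0.3733  0.3429  2.035 ] tau [ 0.0183 -0.0222 -0.0262] well-rel cm [-4.8008  0.1827 12.8406] tip z~ 0.1089977363338502
```

View pics/c7.png

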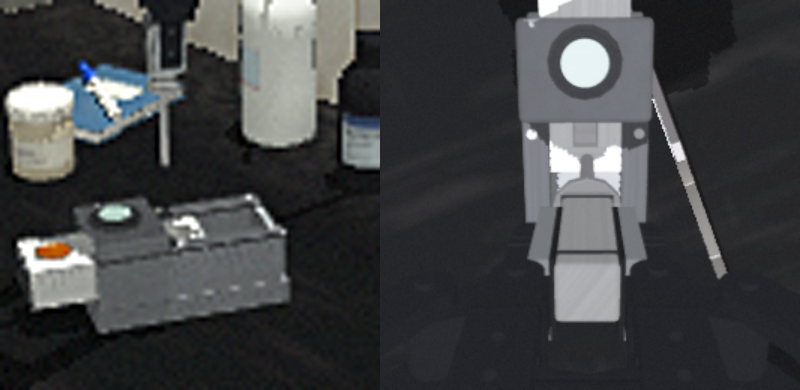

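The slide is out by about 4 cm with its orange filter showing at (52,250). The pin is still upright in the grip, with the well at (585,134) and tip at (587,158). I check the travel and the pin's place in the hand.

Run:
```python
from h import *
np.set_printoptions(precision=4,suppress=True,linewidth=250,threshold=100000)
P=[]
for n in("w6","w7"):
    w=np.load(n+".npz");C=cam("wrist",w);g=cv2.cvtColor(w["im"],cv2.COLOR_RGB2GRAY)
    if n=="w7":print(g[192:212,310:328])
    R=Ro.from_quat(w["tcp_rot"]).as_matrix()
    print(n,"tip(1,1.4,74) rim proj",proj(C,w["ee_pos"]+R@[.004,.0014,.074]),"wellbottom prof",g[185:206,324].astype(int))
    print([plane(C,(319,r),.0545)for r in(198,199,200)])
w=np.load("w5.npz");g=cv2.cvtColor(w["im"],cv2.COLOR_RGB2GRAY)
print(g[180:204:2,300:336])
```

```text
w6 tip(1,1.4,74) rim proj [318.0407 202.1244] wellbottom prof [199 196 195 195 199 201 204 202 202 201 199 165 183 203 221 223 223 220 219 220 224]
[array([0.5989, 0.1639, 0.0545]), array([0.5997, 0.1636, 0.0545]), array([0.6005, 0.1633, 0.0545])]
[[153 157 154 155 155 155 154 154 155 155 154 157 156 154 135 166 180 181]
 [151 156 155 156 155 155 156 154 156 155 156 154 156 154 133 164 178 181]
 [153 156 155 157 155 156 157 155 156 155 154 156 154 155 135 163 177 181]
 [142 144 146 144 143 145 145 145 145 143 144 144 144 145 137 165 177 181]
 [138 139 139 139 138 138 138 138 139 138 139 139 141 139 138 166 179 180]
 [143 143 141 142 142 144 142 142 145 142 142 144 144 146 142 167 177 180]
 [167 164 167 166 167 166 167 167 168 167 167 169 168 167 167 171 174 174]
 [174 176 175 173 176 175 176 175 176 174 176 175 174 174 176 176 174 176]
 [178 175 175 176 175 175 175 175 176 175 175 176 176 175 175 175 177 174]
 [174 174 173 174 173 172 175 171 173 174 173 175 174 174 174 173 175 174]
 [170 171 171 170 170 167 164 149 151 161 166 169 169 170 168 169 169 170]
 [171 173 171 171 168 142 1
[... 1961 characters left out ...]
46  97  86  84  81  81  84  81  83  84  80  82  83  85  83  83  85  82  91 102 107 105 105 103 103 105 104 104]
 [208 210 210 210 210 209 209 210 156 112  93  88  88  88  87  83  84  85  84  81  85  84  84  83  83  86  97 103 105 105 104 103 105 105 106 103]
 [209 209 208 208 209 208 209 207 166 141 160 168 168 159 129 119 105 109 114 103  97 100 103 107  99  98  96 102 105 103 104 105 106 104 105 105]
 [208 208 208 207 209 207 207 209 208 207 209 207 207 208 207 208 208 208 208 155 147 181 204 204 196 147 164 159 121 109 120 145 183 134 105 112]
 [207 207 207 206 209 209 209 207 206 207 209 207 207 208 207 200 198 168 172 193 202 207 208 208 207 207 211 208 195 203 208 208 207 207 208 207]]
```

Run:
```python
from h import *
w=np.load("w5.npz");C=cam("wrist",w);R=Ro.from_quat(w["tcp_rot"]).as_matrix()
h=plane(C,(318,190.3),.07);print("hole",h,intool(w,h))
print(np.linalg.norm(plane(C,(309.3,190),.07)-plane(C,(326.7,190),.07)))
t=h-R@[.001,.0013,0];t[2]=.186;print("TCP target",t)
s=manip.observe();print(s["ee_pos"],intool(s,t),intool(s,(.44,.05,.186)))
```

```text
hole [ 0.42819469 -0.14085671  0.07      ] [ 0.18446756  0.14386122 11.6827794 ]
0.013955961906451214
TCP target [ 0.42853784 -0.14246052  0.186     ]
[0.54758135 0.18328725 0.18214368] [ -1.01542376 -34.66757168  -0.32669394] [  5.05311127 -16.36738031  -0.34060044]
```

Emit:
{"name": "move_arm", "arguments": {
  "targets": [
    {"xyz": [0, -1, -0.5], "yaw": 0, "jaw": 0},
    {"xyz": [1, -3.1, 0], "yaw": 0, "jaw": 0},
    {"xyz": [1, -3.1, 0], "yaw": 0, "jaw": 0},
    {"xyz": [1, -3.1, 0], "yaw": 0, "jaw": 0},
    {"xyz": [1, -3.1, 0], "yaw": 0, "jaw": 0},
    {"xyz": [1, -3.1, 0], "yaw": 0, "jaw": 0},
    {"xyz": [-1, -3, 0], "yaw": 0, "jaw": 0},
    {"xyz": [-1, -3, 0], "yaw": 0, "jaw": 0}
  ]
}}

```text
time: 14.43
ee_pos: [0.4355, -0.0155, 0.188]
tcp_rot: [0.188, 0.982, -0.0, -0.001]
force: [0.6, 0.1, -0.4]
gripper_width: 0.0143
grasp_force: 97.7
```

Emit:
{"name": "move_arm", "arguments": {
  "targets": [
    {"xyz": [-1, -3, 0], "yaw": 0, "jaw": 0},
    {"xyz": [-1, -3, 0], "yaw": 0, "jaw": 0},
    {"xyz": [-1, -3, 0], "yaw": 0, "jaw": 0},
    {"xyz": [-1, -3, 0], "yaw": 0, "jaw": 0},
    {"xyz": [0, 0, 0], "yaw": 0.065, "jaw": 0},
    {"xyz": [0, 0, 0], "yaw": 0, "jaw": 0},
    {"xyz": [0, 0, 0], "yaw": 0, "jaw": 0}
  ]
}}

```text
time: 15.02
ee_pos: [0.4293, -0.1407, 0.1882]
tcp_rot: [0.22, 0.975, 0.0, -0.001]
force: [0.3, -0.4, -1.0]
gripper_width: 0.0144
grasp_force: 97.9
```

Run:
```python
from h import *
s=manip.observe();print(s["ee_pos"],intool(s,(.4286,-.1424,.0858)),s["force"])
```

```text
[ 0.42932612 -0.14073276  0.18824789] [-0.02875731 -0.18455705 10.24470044] [ 0.27236356 -0.3905925  -0.97388849]
```

Emit:
{"name": "move_arm", "arguments": {
  "targets": [
    {"xyz": [0, -0.18, 1], "yaw": 0, "jaw": 0},
    {"xyz": [0, 0, 1.5], "yaw": 0, "jaw": 0},
    {"xyz": [0, 0, 0.8], "yaw": 0, "jaw": 0},
    {"xyz": [0, 0, 0], "yaw": 0, "jaw": 0},
    {"xyz": [0, 0, 0], "yaw": 0, "jaw": 0}
  ]
}}

```text
time: 15.43
ee_pos: [0.4289, -0.1415, 0.1552]
tcp_rot: [0.22, 0.976, 0.0, -0.001]
force: [0.0, 0.1, -0.3]
gripper_width: 0.0149
grasp_force: 97.8
```

```bash
python3 shot.py w8
python3 - <<'E'
from h import *
np.set_printoptions(linewidth=250,threshold=100000)
w=np.load("w8.npz");print(intool(w,(.4286,-.1424,.0858)))
C=cam("wrist",w);g=cv2.cvtColor(w["im"],cv2.COLOR_RGB2GRAY)
R=Ro.from_quat(w["tcp_rot"]).as_matrix()
print("hole px",proj(C,(.4282,-.1409,.07)),"tip px",proj(C,w["ee_pos"]+R@[.001,.0013,.074]))
print(g[186:222:2,296:340])
E
```

```text
15.4333 [ 0.42892159 -0.1414594   0.15522965] [ 2.69836715e+00 -2.18016367e-03  3.14149721e+00] 0.031367960983613934 [ 0.01590526  0.08686948 -0.30511333]
[-0.02642337 -0.09942514  6.94291459]
hole px [316.2093165  202.43440156] tip px [317.78727543 206.49428633]
[[106 104 104 106 104 103 106 105 105 104 104 105 105 104 105 103 105 103 104 106 105 104 106 106 104 106 104 103 105 104 104 103 104 107 104 105 104 106 105 104 105 104 105 105]
 [104 104 104 105 105 102 105 105 106 105 105 105 103 105 105 103 105 104 104 105 104 107 105 104 104 106 107 105 105 104 104 103 103 106 104 104 105 107 105 103 105 104 105 105]
 [103 103 106 106 105 105 107 104 105 104 105 104 106 104 104 102 106 105 103 105 103 104 104 103 106 104 106 105 104 104 104 106 103 105 104 106 105 103 104 104 104 105 106 103]
 [105 105 105 106 105 105 105 105 102 104  99  96  96  97  96  98  99  97  99 102 100 101 101 102 102 101 103 102 103 104 104 104 104 104 107 105 105 105 103 106 102 103 104 103]
 [106 106 106 105 104 104 105 105 107 105  99  85  81  84  82  84  83  84  82  83  84  84  81  83  86  85  85  82  79  8
[... 1686 characters left out ...]
8 206 209 208 209 207 195 177 198 194 133 104 104 106 110 111 113 113 114 115 115 117 116 108 105 103 105 105 105 105 105 105 104 104 106 104 104 104 106 103 103]
 [207 207 206 207 206 206 206 206 206 207 208 206 204 196 135 103 109 111 109 113 113 114 113 116 116 115 108 103 103 105 104 103 104 104 104 105 102 105 105 104 103 104 103 105]
 [204 206 206 206 206 205 205 206 206 205 205 205 202 199 187 171 158 128 118 117 117 123 123 119 118 116 115 111 104 103 107 105 103 103 106 104 103 104 104 105 105 106 104 104]
 [206 206 206 204 205 206 207 206 200 167 130 117 117 122 122 124 128 140 145 154 156 152 153 152 152 150 140 129 125 123 122 118 116 112 108 108 131 115 104 115 125 162 197 143]]
```

Emit:
{"name": "move_arm", "arguments": {
  "targets": [
    {"xyz": [0, -0.1, 0], "yaw": 0, "jaw": 0},
    {"xyz": [0, 0, 0.8], "yaw": 0, "jaw": 0},
    {"xyz": [0, 0, 0.8], "yaw": 0, "jaw": 0},
    {"xyz": [0, 0, 0.8], "yaw": 0, "jaw": 0},
    {"xyz": [0, 0, 0], "yaw": 0, "jaw": 0}
  ]
}}

```text
time: 15.9
ee_pos: [0.4277, -0.1425, 0.1297]
tcp_rot: [0.221, 0.975, 0.001, -0.002]
force: [0.4, 0.9, -1.5]
gripper_width: 0.0149
grasp_force: 97.8
```

Emit:
{"name": "move_arm", "arguments": {
  "targets": [
    {"xyz": [0, 0, 0.9], "yaw": 0, "jaw": 0},
    {"xyz": [0, 0, 1], "yaw": 0, "jaw": 0},
    {"xyz": [0, 0, 1], "yaw": 0, "jaw": 0},
    {"xyz": [0, 0, 0.9], "yaw": 0, "jaw": 0},
    {"xyz": [0, 0, 0.4], "yaw": 0, "jaw": 0},
    {"xyz": [0, 0, 0], "yaw": 0, "jaw": 0},
    {"xyz": [0, 0, 0], "yaw": 0, "jaw": 0}
  ]
}}

```text
time: 16.48
ee_pos: [0.4289, -0.1432, 0.09]
tcp_rot: [0.221, 0.975, 0.0, -0.0]
force: [0.3, 0.1, -0.7]
gripper_width: 0.0147
grasp_force: 97.8
```

Emit:
{"name": "move_arm", "arguments": {
  "targets": [
    {"xyz": [0, 0.05, 0.15], "yaw": 0, "jaw": 0},
    {"xyz": [0, 0, 0.1], "yaw": 0, "jaw": 0},
    {"xyz": [0, 0, 0], "yaw": 0, "jaw": 0}
  ]
}}

```text
time: 16.73
ee_pos: [0.4295, -0.1429, 0.0881]
tcp_rot: [0.221, 0.975, -0.0, 0.0]
force: [0.1, -0.7, -0.8]
gripper_width: 0.0148
grasp_force: 97.8
```

Emit:
{"name": "move_arm", "arguments": {
  "targets": [
    {"xyz": [0, 0, 0.1], "yaw": 0, "jaw": 0},
    {"xyz": [0, 0, 0], "yaw": 0, "jaw": 0}
  ]
}}

```text
time: 16.9
ee_pos: [0.4293, -0.1428, 0.0869]
tcp_rot: [0.221, 0.975, -0.0, 0.0]
force: [-0.1, 1.0, -0.1]
gripper_width: 0.0145
grasp_force: 97.8
```

Emit:
{"name": "move_arm", "arguments": {
  "targets": [
    {"xyz": [0, 0, 0.1], "yaw": 0, "jaw": 0},
    {"xyz": [0, 0, 0], "yaw": 0, "jaw": 0}
  ]
}}

```text
time: 17.07
ee_pos: [0.4294, -0.1429, 0.0859]
tcp_rot: [0.221, 0.975, -0.0, 0.0]
force: [0.1, -0.0, 0.2]
gripper_width: 0.0145
grasp_force: 97.9
```

Emit:
{"name": "move_arm", "arguments": {
  "targets": [
    {"xyz": [0, 0, 0.05], "yaw": 0, "jaw": 0},
    {"xyz": [0, 0, 0], "yaw": 0, "jaw": 0}
  ]
}}

```text
time: 17.23
ee_pos: [0.4294, -0.1429, 0.0859]
tcp_rot: [0.221, 0.975, -0.0, 0.0]
force: [-1.1, -0.1, 3.8]
gripper_width: 0.0147
grasp_force: 98.0
```

Emit:
{"name": "move_arm", "arguments": {
  "targets": [
    {"xyz": [0, 0, 0], "yaw": 0, "jaw": 0.25},
    {"xyz": [0, 0, 0], "yaw": 0, "jaw": 0.35},
    {"xyz": [0, 0, 0], "yaw": 0, "jaw": 0.5},
    {"xyz": [0, 0, 0], "yaw": 0, "jaw": 0.6},
    {"xyz": [0, 0, 0], "yaw": 0, "jaw": 0.6},
    {"xyz": [0, 0, -0.5], "yaw": 0, "jaw": 0.6},
    {"xyz": [0, 0, -1], "yaw": 0, "jaw": 0.6}
  ]
}}

```text
time: 17.82
ee_pos: [0.4283, -0.1423, 0.0994]
tcp_rot: [0.221, 0.975, 0.0, -0.001]
force: [-0.1, 0.5, -0.0]
gripper_width: 0.0513
grasp_force: 0.0
```

Emit:
{"name": "move_arm", "arguments": {
  "targets": [
    {"xyz": [0, 0, -2], "yaw": 0, "jaw": 0.6},
    {"xyz": [0, 0, -3], "yaw": 0, "jaw": 0.6},
    {"xyz": [0, 0, -3], "yaw": 0, "jaw": 0.6},
    {"xyz": [0, 0, -3], "yaw": 0, "jaw": 0.6},
    {"xyz": [2, 0, -1], "yaw": 0, "jaw": 0.6},
    {"xyz": [0, 0, 0], "yaw": 0, "jaw": 0.6},
    {"xyz": [0, 0, 0], "yaw": 0, "jaw": 0.6}
  ]
}}

```text
time: 18.4
ee_pos: [0.4117, -0.1344, 0.2217]
tcp_rot: [0.221, 0.975, -0.0, 0.002]
force: [0.2, -0.2, -0.0]
gripper_width: 0.0512
grasp_force: 0.0
```

```bash
python3 shot.py w9
python3 - <<'E'
from h import *
im,d=manip.capture("scene");print(manip.observe()["time"])
b=cv2.imread("pics/w9.png")[100:360,160:480];b=cv2.resize(b,None,fx=1.3,fy=1.3)
a=cv2.resize(im[160:300,250:400,::-1],(362,338),interpolation=2)
cv2.imwrite("pics/c9.png",np.hstack([a,b]))
w=np.load("w9.npz");C=cam("wrist",w);D=w["d"];u,v=proj(C,(.428,-.1407,.124)).round().astype(int);o,r=ray(C,(u,v));print(u,v,o+r*np.median(D[v-3:v+4,u-3:u+4]))
E
```

```text
18.4 [ 0.41166968 -0.13437896  0.22174595] [ 2.69682914  0.00363492 -3.1414636 ] 0.043133592258078834 [ 0.22289324 -0.20886424 -0.02339346]
18.5
318 220 [ 0.42737611 -0.14024516  0.12513117]
```

View pics/c9.png

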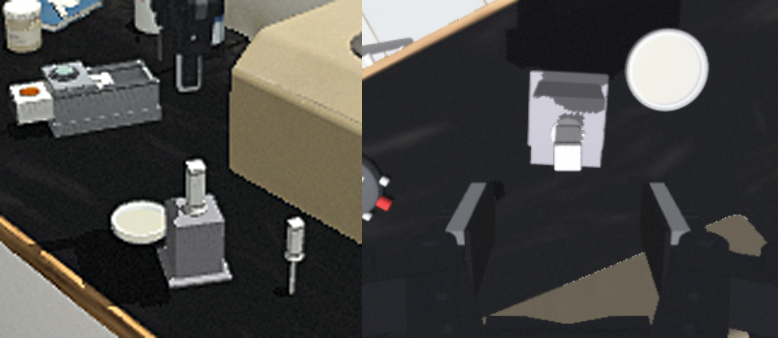

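The tool stands fully in its stand (handle top at z = 0.125, as at the start), the slide is out and the arm is clear.

```bash
python3 -c "
from cell import manip
print(manip.hand_in())"
```

```text
the job is handed in; nothing more can be done
None
```

The job is handed in at 18.5 s: the slide was pushed out to its outermost stop (measured travel about 45 mm), read-out forces while pressing and pushing stayed below about 8 N, the pin tool is back in its stand, and the other things on the bench were left alone.

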